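Sort thick-cast bottle blanks off the banding wheel by feel

ROBOT

A 7-joint arm with a two-finger parallel gripper is mounted at the origin on the work surface. World frame = base frame: x ahead of the robot, y to its left, z up, the work surface at z = 0. Lengths are in m, angles in rad, forces in N, time in s.
With the tool pointing down it reaches from about 0.425 to 0.925 m from the base axis. Payload 6.8 kg.
Tool frame: the origin (TCP) lies on the front face of the gripper's body, between the roots of the fingers; the fingertips stand 73 mm ahead of it and the grasp point (between the pads) lies 54 mm ahead of it (env.nose_length is the distance from the TCP to the fingertips, in m); z points along the fingers, y is the line along which they close (so a half turn about z gives the same grasp; the last joint's range is limited). The gripper opens to 85 mm and grips with 20 to 120 N. Pads are 22 mm wide; open, the fingers measure 114 mm over their backs; the gripper's body (76 mm by 85 mm) begins 54 mm behind the grasp point. The pads swing forward as they close: fully open they stand 13 mm farther back than shut.
Start: joints at [-1.401, 0.477, 0.022, 1.555, -0.011, 1.109, -0.083], TCP at [0.185, 0.649, 0.304] pointing down, gripper open.
Joint ranges: [-2.96, 2.96], [-0.34, 2.1], [-1.41, 1.46], [0.24, 2.44], [-1.37, 4.51], [0.17, 1.92], [-2.96, 2.96]. Speed limits (rad/s): [2.39, 2.39, 3.14, 3.14, 3.14, 3.14, 3.14].

INTERFACE

Orientations are given as a unit quaternion [w, x, y, z].
In Python, from cell import env, kin, camera, calibration, job gives the robot as it stands. The module is installed in compiled form; this text tells all that it offers. Calls block until the motion is done:
- env.reach(position, orientation): joint-space move of the TCP to a pose.
- env.movel(position, velocity=0.15, rot=None, stop_force=None): straight line of the TCP; rot=None keeps the orientation; velocity is the mean speed in m/s. With stop_force (N) it stops when the force on the tool has changed by that much, and returns True; else False.
- env.goto_joints(angles): joint-space move.
- env.grip(opening, f_grip=None): finger opening in m; f_grip is the grip in N (None keeps the last); returns when the fingers have stopped.
- env.dwell(seconds).
- kin.inverse_kinematics(position, orientation): joint angles nearest the present ones, or None.
- env.get_state(): the state.
- camera(name): name is "scene" or "top" or "wrist"; returns (picture, depth): 384x512x3 uint8, blue, green, red; 384x512 float32, m along the optical axis (not along the pixel's ray), 0 where there is no reading.
- calibration(name): a dict with "fx", "fy", "cx", "cy" (pixels), "k1" (the pictures are not rectified: a ray, as slopes to the right and down, at radius r is drawn at 1 + k1 r^2 times it, then the intrinsics apply), "rvec" (rotation vector, rad) and "tvec" (3), from world to camera coordinates, as OpenCV has them. Camera axes: x right, y down, z forward; pixel columns grow to the right and rows downward; lengths in m; the calibration is good to about 2 mm. A picture is of the moment at which its call begins: read the wrist's pose just before it. calibration takes no time and is no camera call; for the wrist camera it gives the pose at the moment of the call.
A pose or a line that the arm cannot do raises env.PlanningError and nothing moves.
- job.job_done(): hands the job in; it is judged then, once.
The state is a dict: "time": time; "qpos": joint angles; "joint_velocities": joint speeds; "joint_torque": joint torques, N m; "tcp_pos": TCP position; "orientation": TCP orientation; "force": force on the tool from outside, world axes, zero at the start; "torque": the same for the moment, N m; "opening": finger opening in m; "gripper_force": force on a finger pad.
Only numpy, scipy, OpenCV 4.12 (cv2) and the standard library are available. Lean on these libraries where they do the work, as an engineer would, in place of code of your own. Each camera call takes 0.05 s, during which the arm holds its last target. There are 200 camera calls.

TASK

Clear the three unglazed bottles off the freely turning banding wheel, judging each one's weight as you lift it: stand those lighter than 450 g on the flat wooden board, and those heavier, which were cast too thick, in the shallow tray. Set them down gently and leave them all standing upright; do not drop or tip any bottle, send the wheel whirling, or disturb the paint jar, the cup and the bowl.

Things in the scene. Friction and masses are not known exactly. Their poses are not given: they have to be found in the camera images.
- bottle0: One of three outwardly identical unglazed off-white bottles, 164 mm high, standing on the wheel. Origin at the centre of the underside, z up its axis. Foot 52 mm across, belly 80 mm across at 45 mm height, narrowing to a straight round neck 28 mm across from 110 to 152 mm height, then a lip 35 mm across up to 164 mm. Grip it by the neck. Weight hidden: anything from 240 to 660 g.
- bottle1: One of three outwardly identical unglazed off-white bottles, 164 mm high, standing on the wheel. Origin at the centre of the underside, z up its axis. Foot 52 mm across, belly 80 mm across at 45 mm height, narrowing to a straight round neck 28 mm across from 110 to 152 mm height, then a lip 35 mm across up to 164 mm. Grip it by the neck. Weight hidden: anything from 240 to 660 g.
- bottle2: One of three outwardly identical unglazed off-white bottles, 164 mm high, standing on the wheel. Origin at the centre of the underside, z up its axis. Foot 52 mm across, belly 80 mm across at 45 mm height, narrowing to a straight round neck 28 mm across from 110 to 152 mm height, then a lip 35 mm across up to 164 mm. Grip it by the neck. Weight hidden: anything from 240 to 660 g.
- wheel_top (a point): Centre of the top face of the banding wheel: an aluminium disc 270 mm across whose top is level at 70 mm above the table, on a fixed central foot. The bottles stand about 85 mm from this centre, roughly 120 degrees apart.
- wheel (a joint): Rotation of the wheel's disc in rad about its vertical axis, positive anticlockwise from above. It turns almost without friction, without stops, and coasts when pushed.
- board: Flat plain wooden board, 340 x 130 x 18 mm, fixed to the table on one side of the wheel. Origin at the centre of its underside, its length along its x axis, its top 18 mm above the origin. Room for three bottles in a row, 95 mm apart.
- tray: Shallow grey open tray, 340 x 140 mm outside, fixed to the table on the other side of the wheel. Origin at the centre of its underside, its length along its x axis; floor 5 mm above the origin, walls 5 mm thick and 35 mm high. Room for three bottles in a row, 95 mm apart.
- paint_jar: Bystander: small closed glass paint jar, 48 mm across, 55 mm high, on the robot's side of the wheel. Origin under its centre.
- water_cup: Bystander: white cup, 72 mm across, 80 mm high, beyond the wheel. Origin under its centre.
- paint_bowl: Bystander: small brown bowl, 90 mm across, 35 mm high, beyond the wheel. Origin under its centre.

How it is judged:
At the end, for the whole second after the job is handed in: All three bottles stand upright (within 7 degrees), released and at rest; each on the board if it is lighter than 450 g, in the tray if heavier. Within 50 g of 450 g either place is accepted. None is left on the wheel ((contact force between bottle0 and board between 1.5 and 4.905 N or contact force between bottle0 and tray above 3.924 N) and angle between each of bottle0, bottle1, bottle2's own z axis and vertical below 0.12 rad and linear speed of each of bottle0, bottle1, bottle2 below 0.03 m/s and (contact force between bottle1 and board between 1.5 and 4.905 N or contact force between bottle1 and tray above 3.924 N) and (contact force between bottle2 and board between 1.5 and 4.905 N or contact force between bottle2 and tray above 3.924 N)); the robot touches nothing.
It fails at once if a bottle is tipped over (leans more than 35 degrees) (angle between any of bottle0, bottle1, bottle2's own z axis and vertical above 0.61 rad).
It fails at once if a bottle is dropped: away from the wheel and out of the fingers with its foot more than 40 mm above the table (about 20 mm over the board) ((horizontal distance between bottle0 and wheel_top above 0.19 m and height (world z) of bottle0 above 0.04 m and contact force between the fingers and bottle0 below 0.05 N) or (horizontal distance between bottle1 and wheel_top above 0.19 m and height (world z) of bottle1 above 0.04 m and contact force between the fingers and bottle1 below 0.05 N) or (horizontal distance between bottle2 and wheel_top above 0.19 m and height (world z) of bottle2 above 0.04 m and contact force between the fingers and bottle2 below 0.05 N)).
It fails at once if the wheel is sent whirling (faster than 3 rad/s) (velocity of joint wheel above 3 rad/s or velocity of joint wheel below -3 rad/s).
It fails at once if the paint jar, the cup or the bowl is moved more than 30 mm (distance of any of paint_jar, water_cup, paint_bowl from where it was at the start of the episode above 0.03 m).
It also fails if it takes over 72 s, if anything falls off the work surface, if the arm or the gripper's body presses on something with over 40 N, if the wrist force passes 120 N, or if a joint passes its speed limit or range.

## Working session

There is one attempt and no reset: what is moved stays moved. The work goes in short steps, each a Python script; the robot and the scene stay as the last script left them, time stands still between calls to the robot, and variables do not carry over. Pictures are saved under pics/ and viewed, at most 10 in all, crops included, and the job is handed in when it is done.

```bash
mkdir -p pics; cat > h.py <<'E'
import numpy as np, cv2
from cell import env, kin, camera, calibration, job
def cloud(name):
    c=calibration(name); im,d=camera(name)
    K=np.array([[c['fx'],0,c['cx']],[0,c['fy'],c['cy']],[0,0,1.]])
    v,u=np.mgrid[0:384,0:512]
    p=cv2.undistortPoints(np.stack([u,v],-1).reshape(-1,1,2).astype(float),K,np.array([c['k1'],0,0,0.])).reshape(384,512,2)
    P=np.dstack([p[...,0]*d,p[...,1]*d,d])
    R=cv2.Rodrigues(np.array(c['rvec'],float))[0]
    W=(P-np.array(c['tvec']).ravel())@R
    W[d<=0]=np.nan
    return im,W
E
python3 - <<'E'
from h import *
s=env.get_state();print({k:np.round(v,3) for k,v in s.items()})
for n in("top","scene"):
    im,W=cloud(n);cv2.imwrite(f"pics/{n}.png",im);np.save(n+".npy",W)
W=np.load("top.npy")
z=W[...,2]
for lo,hi in((.195,.26),(.06,.075)):
    m=((z>lo)&(z<hi)).astype(np.uint8)
    k,l,st,c=cv2.connectedComponentsWithStats(m)
    for i in range(1,k):
        if st[i,4]>15:
            q=W[l==i];print(lo,st[i],np.round(np.median(q,0),3),np.round(q.min(0),3),np.round(q.max(0),3))
E
```

```text
{'time': np.float64(0.0), 'qpos': array([-1.401,  0.478,  0.022,  1.556, -0.011,  1.109, -0.083]), 'joint_velocities': array([-0.001, -0.001,  0.002, -0.001, -0.   ,  0.001,  0.   ]), 'joint_torque': array([ 0.0000e+00, -5.9646e+01,  1.6070e+00, -2.8120e+01,  1.2000e-02,
        9.0000e-03,  0.0000e+00]), 'tcp_pos': array([0.185, 0.649, 0.303]), 'orientation': array([-0.   ,  0.138,  0.99 , -0.001]), 'force': array([-0.658,  0.204, -0.267]), 'torque': array([ 0.036, -0.032, -0.014]), 'gripper_force': np.float64(0.0), 'opening': np.float64(0.085)}
0.195 [212 153  17  18 239] [0.632 0.085 0.234] [0.616 0.069 0.196] [0.65  0.102 0.237]
0.195 [279 154  17  18 235] [ 0.63  -0.054  0.234] [ 0.615 -0.071  0.195] [ 0.649 -0.037  0.238]
0.195 [249 212  17  18 233] [0.509 0.007 0.234] [ 0.493 -0.009  0.23 ] [0.527 0.024 0.238]
0.06 [304 113  24  19  76] [ 0.79  -0.16   0.068] [ 0.752 -0.177  0.06 ] [ 0.798 -0.116  0.075]
0.06 [302 128  18  12  29] [ 0.734 -0.131  0.068] [ 0.73  -0.156  0.06 ] [ 0.756 -0.11   0.075]
0.06 [ 201  140  107  106 6178] [0.577 0.015 0.07 ] [ 0.456 -0.123  0.063] [0.724 0.146 0.075]
```

View pics/top.png

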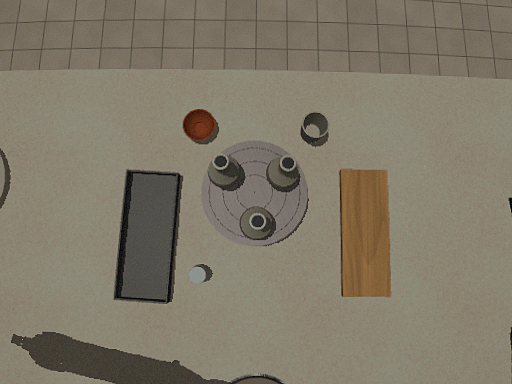

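View pics/scene.png

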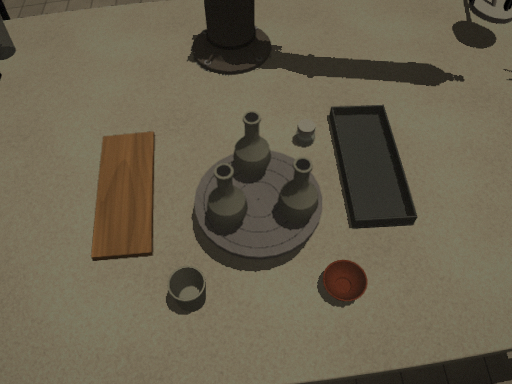

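The top view shows the bottles' mouths at about px (220,162), (287,163) and (257,221), with the tray at (148,236) on the +y side and the board at (365,233) on the −y side. In the scene view all three bottles are upright, and the jar, cup and bowl are clear of the paths I plan to use.

```bash
cat >> h.py <<'E'
def lips(W):
    z=W[...,2]; m=((z>.222)&(z<.242)&(abs(W[...,0]-.59)<.15)&(abs(W[...,1]-.012)<.15)).astype(np.uint8)
    k,l,st,c=cv2.connectedComponentsWithStats(m); out=[]
    for i in range(1,k):
        if st[i,4]>60:
            (x,y),r=cv2.minEnclosingCircle(W[l==i][:,:2].astype(np.float32)); out.append((x,y,r))
    return np.array(out)
def quat(th):
    p=(th+np.pi/2)/2; return np.array([0,np.cos(p),np.sin(p),0])
def force(n=10):
    f=[]
    for _ in range(n): env.dwell(.03); f.append(env.get_state()['force'])
    return np.mean(f,0),np.std(f,0)
E
python3 - <<'E'
from h import *
W=np.load("top.npy");z=W[...,2];x=W[...,0];y=W[...,1]
L=lips(W);print(L.round(4))
for n,m in(("board",(z>.012)&(z<.025)&(y<-.15)&(x>.3)&(x<.8)),("tray",(z>.027)&(z<.045)&(y>.12)&(x>.3)&(x<.66))):
    k,l,st,c=cv2.connectedComponentsWithStats(m.astype(np.uint8))
    i=1+np.argmax(st[1:,4]);r=cv2.minAreaRect(W[(l==i)|(m&(n=="tray"))][:,:2].astype(np.float32));print(n,st[i],r,np.median(z[l==i]))
i=z[225:245,140:155];print("trayfloor",np.nanmedian(i))
C=np.array([.59,.0115])
for a,b,_ in L:
    r=np.arctan2(b-C[1],a-C[0]);
    for th in(r+np.pi/2,r-np.pi/2):
        q=kin.inverse_kinematics([a,b,.255],quat(th));print(round(np.degrees(r)),round(np.hypot(a-C[0],b-C[1]),4),round(np.degrees(th)),None if q is None else np.round(q,2))
E
```

```text
[[ 0.6328  0.0853  0.0178]
 [ 0.6316 -0.0548  0.0177]
 [ 0.51    0.0074  0.0175]]
board [ 340  169   51  128 6074] ((0.4922199249267578, -0.2877386510372162), (0.13300307095050812, 0.33848413825035095), 89.66547393798828) 0.018113723843683684
tray [113 170  65 134 881] ((0.4758344292640686, 0.24675726890563965), (0.23697024583816528, 0.3414976894855499), 87.88351440429688) 0.034091619080237605
trayfloor 0.004703975169256882
60 0.0853 150 [-0.31  0.46  0.11  1.7  -0.06  0.98  2.43]
60 0.0853 -30 [-0.72  0.55  0.69  1.73 -0.4   1.01 -0.41]
-58 0.0783 32 [-0.51  0.54  0.71  1.74 -0.41  1.01  0.91]
-58 0.0783 -148 [-0.78  0.84  1.27  1.76 -0.86  1.22 -1.85]
-177 0.0801 -87 [-0.93  0.41  1.02  2.04 -0.44  0.92 -1.2 ]
-177 0.0801 -267 [-0.58  0.29  0.53  2.02 -0.19  0.88  1.68]
```

```bash
cat >> h.py <<'E'
C=np.array([.59,.0115])
def pick(a,b,th,safe=.40):
    f0=force()[0]; 
    env.movel([a,b,.255],velocity=.2,rot=quat(th)) if False else env.movel([a,b,.256],velocity=.15)
    for o in(.05,.04,.035,.032): env.grip(o,f_grip=40)
    env.grip(.0,f_grip=40)
    s=env.get_state(); print("grip",round(s['opening'],4),round(float(s['gripper_force']),1))
    env.movel([a,b,.262],velocity=.03); env.movel([a,b,safe],velocity=.15); env.dwell(.3)
    f1,sd=force(20); s=env.get_state()
    print("mass est",((f0-f1)/9.81).round(3),sd.round(2),"open",round(s['opening'],4),"t",s['time'].round(2))
E
python3 - <<'E'
from h import *
W=np.load("top.npy");z=W[...,2];x=W[...,0];y=W[...,1]
m=(z>.028)&(z<.045)&(y>.18)&(x>.25)&(x<.7);r=cv2.minAreaRect(W[m][:,:2].astype(np.float32));print(m.sum(),r)
L=lips(cloud("top")[1]);a,b,_=L[np.argmax(L[:,1])];print(a,b)
th=np.radians(-30)
env.reach([a,b,.40],quat(th));
s=env.get_state();print(s['tcp_pos'].round(4),s['qpos'].round(2),s['time'])
pick(a,b,th)
E
```

```text
841 ((0.4777499735355377, 0.291670024394989), (0.14320319890975952, 0.34250137209892273), 86.96734619140625)
0.6333674192428589 0.08539727330207825
[0.6332 0.0869 0.3997] [-0.75  0.41  0.73  1.56 -0.29  1.28 -0.5 ] 2.725
grip 0.0294 39.1Traceback (most recent call last):
  File "<stdin>", line 8, in <module>
  File "h.py", line 35, in pick
    print("mass est",((f0-f1)/9.81).round(3),sd.round(2),"open",round(s['opening'],4),"t",s['time'].round(2))
                                                                                          ^^^^^^^^^^^^^^^
AttributeError: 'float' object has no attribute 'round'
```

```bash
sed -i "s/s\['time'\].round(2)/s['time']/" h.py
python3 - <<'E'
from h import *
f,sd=force(20);s=env.get_state();print(f,sd,f/9.81,s['time'],s['opening'],s['gripper_force'],s['torque'])
im,W=cloud("scene");cv2.imwrite("pics/lift1.png",im)
im,W=cloud("top");print(lips(W))
E
```

```text
[-0.01536615  0.00983952 -5.83426959] [0.35773943 0.44680666 0.46330638] [-0.00156638  0.00100301 -0.59472677] 8.575 0.0294797834186274 42.344424622133374 [ 0.00262113 -0.01019139 -0.00826851]
[[ 0.63148218 -0.05488325  0.01755995]
 [ 0.51010537  0.00779298  0.01753217]]
```

View pics/lift1.png

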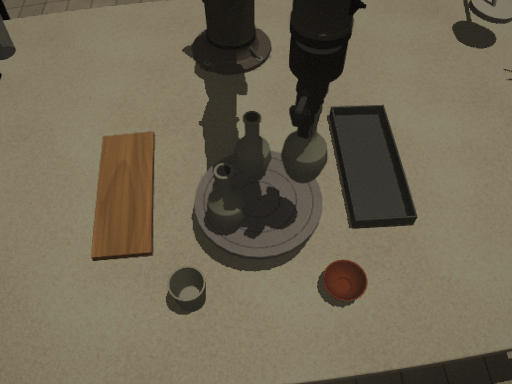

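Bottle 1 hangs upright at px (304,155) and the wheel is at rest. It weighs about 595 g, so it goes in the tray.

```bash
cat >> h.py <<'E'
def place(where,slot,safe=.40):
    if where=="tray": c=np.array([.478,.292]);ang=np.radians(-3.03);zs=.005
    else: c=np.array([.4922,-.2877]);ang=np.radians(-.33);zs=.018
    p=c+slot*.095*np.array([np.cos(ang),np.sin(ang)]); zc=zs+.186
    env.movel([*p,safe],velocity=.2)
    env.movel([*p,zc+.010],velocity=.15); env.dwell(.2)
    hit=env.movel([*p,zc-.006],velocity=.02,stop_force=2.5)
    s=env.get_state(); print("contact",hit,s['tcp_pos'].round(4),"expected z",zc)
    for o in(.031,.034,.04,.06): env.grip(o)
    s=env.get_state(); f=s['tcp_pos']
    env.movel([f[0],f[1],f[2]+.06],velocity=.08); env.grip(.085); env.movel([f[0],f[1],safe],velocity=.2)
    print("t",env.get_state()['time'])
E
python3 - <<'E'
from h import *
place("tray",1)
im,W=cloud("top");cv2.imwrite("pics/p1.png",im);L=lips(W);print(L)
m=(W[...,2]>.15)&(W[...,2]<.185)&(W[...,1]>.2);print(m.sum(),np.median(W[m],0) if m.any() else "")
E
```

```text
contact True [0.5729 0.287  0.1914] expected z 0.191
t 15.2667
[[ 0.63132334 -0.05508301  0.01745239]
 [ 0.50989532  0.00769364  0.01754485]]
202 [0.57279269 0.28589735 0.16895423]
```

```bash
python3 - <<'E'
from h import *
L=lips(cloud("top")[1]);a,b,_=L[np.argmax(L[:,0])];print(L.round(4))
th=np.radians(32)
env.reach([a,b,.40],quat(th)); print(env.get_state()['qpos'].round(2))
pick(a,b,th)
im,W=cloud("scene");cv2.imwrite("pics/lift2.png",im)
E
```

```text
[[ 0.6313 -0.0551  0.018 ]
 [ 0.51    0.0077  0.0176]]
[-0.44  0.37  0.59  1.57 -0.22  1.26  0.74]
grip 0.0297 39.2
mass est [ 0.022 -0.006  0.313] [0.39 0.45 0.64] open 0.0295 t 21.9583
```

View pics/lift2.png

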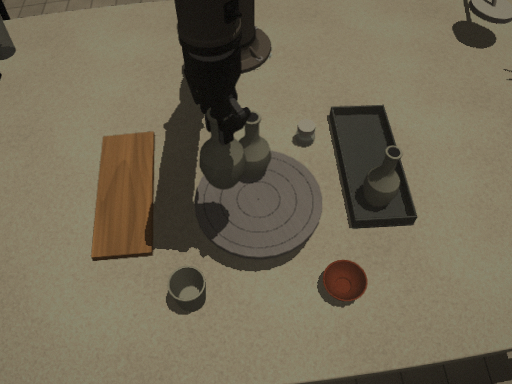

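Bottle 2 hangs upright at px (221,160), and bottle 1 stands in the tray at px (382,185). Bottle 2 weighs about 313 g, so it goes on the board.

```bash
python3 - <<'E'
from h import *
place("board",1)
L=lips(cloud("top")[1]);L2=lips(cloud("top")[1]);print(L.round(4),L2.round(4))
a,b,_=L2[0]; r=np.arctan2(b-C[1],a-C[0])
print(len(L2))
th=r+np.pi/2
for t in (th,th+np.pi):
    q=kin.inverse_kinematics([a,b,.256],quat(t)); print(np.degrees(t),None if q is None else q.round(2))
E
```

```text
contact True [ 0.5872 -0.2882  0.2041] expected z 0.204
t 28.5833
[[0.5101 0.0073 0.0175]] [[0.5101 0.0073 0.0175]]
1
-87.00520776677159 [-0.95  0.42  1.04  2.04 -0.45  0.93 -1.18]
92.99479223322841 [-0.47  0.27  0.4   2.02 -0.14  0.88  1.62]
```

```bash
python3 - <<'E'
from h import *
L=lips(cloud("top")[1]);a,b,_=L[0]
th=np.radians(93)
env.reach([a,b,.40],quat(th)); print(env.get_state()['qpos'].round(2))
pick(a,b,th)
f,sd=force(20);print(f/9.81)
im,W=cloud("scene");cv2.imwrite("pics/lift3.png",im)
E
```

```text
[-0.51  0.11  0.42  1.84 -0.05  1.2   1.54]
grip 0.0297 39.2
mass est [ 0.014 -0.017  0.317] [0.52 0.46 0.59] open 0.0295 t 35.0833
[ 0.00713775 -0.00816815 -0.32435695]
```

View pics/lift3.png

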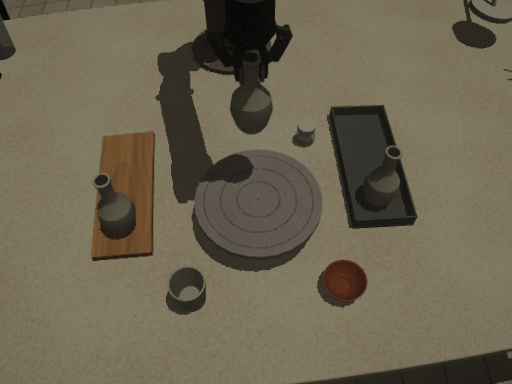

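Bottle 3 hangs upright at px (251,100) and weighs about 320 g, so it goes on the board. Bottle 2 stands there at px (117,215).

```bash
python3 - <<'E'
from h import *
place("board",0)
env.dwell(.5); im,W=cloud("scene");cv2.imwrite("pics/end.png",im)
W=cloud("top")[1];z=W[...,2]
k,l,st,c=cv2.connectedComponentsWithStats(((z>.15)&(z<.195)&(abs(W[...,1])<.4)).astype(np.uint8))
for i in range(1,k):
    if st[i,4]>40: print(np.median(W[l==i],0).round(4),st[i,4])
E
```

```text
contact True [ 0.4922 -0.2878  0.2042] expected z 0.204
t 42.6667
[ 0.5869 -0.2843  0.1819] 218
[0.5727 0.2861 0.169 ] 203
[ 0.4915 -0.284   0.1819] 212
```

View pics/end.png

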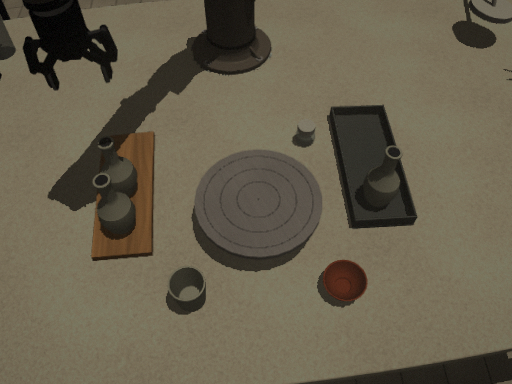

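All three bottles stand upright: two on the board at px (117,178) and (117,215), and one in the tray at px (382,185). The wheel is empty, the jar, cup and bowl haven't moved, and the gripper is clear.

```bash
python3 -c "
from cell import job
print(job.job_done())"
```

```text
the job is handed in; nothing more can be done
None
```

The job is handed in at about 43 s: the heavy bottle (about 595 g) stands in the tray, the two light ones (about 313 g and 320 g) stand on the board, and the final image shows nothing else disturbed; no verdict was returned.

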